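# Stow the seasonings, then take the turner to the pan

## Robot

A 6-joint arm with a two-finger parallel gripper is mounted at the origin on a cart in front of the work surface, level with it; the furniture and walls round the work are solid. World frame = base frame: x ahead of the robot, y to its left, z up, the work surface at z = 0. Lengths are in m, angles in rad, forces in N, time in s.
With the tool pointing down it reaches from about 0.35 to 0.85 m from the base axis. Payload 8.1 kg.
Tool frame: the origin (TCP) lies at the very end of the fingers, on their centre line; the grasp point (between the pads) lies 19 mm behind it; z points along the fingers, y is the line along which they close (so a half turn about z gives the same grasp; the last joint's range is limited). The gripper opens to 85 mm and grips with 20 to 120 N. Pads are 22 mm wide; open, the fingers measure 114 mm over their backs; the gripper's body (76 mm by 85 mm) begins 54 mm behind the grasp point. The pads swing forward as they close: fully open they stand 13 mm farther back than shut.
Start: joints at [-1.279, 0.13, 1.488, -0, 1.523, -0.085], TCP at [0.221, -0.558, 0.231] pointing down, gripper open.
Joint ranges: [-2.96, 2.96], [-0.89, 2.26], [0.02, 2.5], [-1.34, 4.48], [0, 2.73], [-2.66, 2.66]. Speed limits (rad/s): [2.39, 2.39, 2.79, 3.14, 3.14, 3.14].

## Interface

Orientations are given as [roll, pitch, yaw] about the fixed x, y, z axes, in that order (R = Rz(yaw) Ry(pitch) Rx(roll)).
In Python, from plant import env gives the robot as it stands.
- The arm moves only by the shell command python3 -m jog 'ROWS'. ROWS is JSON, a list of rows, each a list of 7 numbers: the shift along the tool's x, y, z in mm, then the turn, a rotation vector about the tool's x, y, z in degrees, then the opening, from -1 (shut) to 1 (fully open). A call has 1 to 12 rows; each row is the pose to reach, as a shift and turn from the pose commanded when the call began, along the tool's axes at that moment; what a row does not reach only later rows make up. A row lasts 1/8 s, in which the tool goes at most 62.5 mm and 10.7 degrees, less where a joint would pass 70% of its speed; a pose out of reach is approached as far as the arm can. A call with a gripper value outside its range is refused whole. The fingers move at their own pace and stop on an object; the grip force is fixed at half the most. Time passes only in rows, so rows that repeat a pose let the fingers close. It gives the time, the measured TCP pose, the force, the opening and the grip force at its end, in the units of the state.
- env.get_obs(): the state, without advancing time (a new reading comes with each control period).
- env.grab_frame(name): name is "side" or "top"; returns a dict with "image" (420x560x3 uint8, red, green, blue), "mtx" (3x3 intrinsics, pixels), "k1" (the pictures are not rectified: a ray, as slopes to the right and down, at radius r is drawn at 1 + k1 r^2 times it, then the intrinsics apply), "rvec" (rotation vector, rad) and "tvec" (3), from world to camera coordinates, as OpenCV has them. Camera axes: x right, y down, z forward; pixel columns grow to the right and rows downward; lengths in m; the calibration is good to about 2 mm. A picture is of the moment at which its call begins. There is no depth.
- env.job_done(): hands the job in; it is judged then, once.
Trained networks look in a picture, given as the dict that the camera call returned (one of the last four; its "shot" number tells which), for a name from the list of things; names that differ only in an ending like _2 or _b are one class to them, and where a whole thing is asked for, a point or a joint stands for the part that bears it (a point fixed in the world has none). Each returns a list of dicts, best first, with "p" (0 to 1); they miss things now and then, are a little off and sometimes report something else, mostly with a low value. They report only what shows in the picture. A call takes as long as a camera call. They do not tell look-alikes from the thing itself.
- env.recognise(name, picture): "position" ([x, y, z] in m, in the coordinates of the camera as it stood for that picture, good to about 4 mm: the middle of the surface that is visible of it).
- env.masks_of(name, picture): "mask" (420x560 bool, what is visible of it).
The state is a dict: "time": time; "joints": joint angles; "qvel": joint speeds; "joint_efforts": joint torques, N m; "tcp_pos": TCP position; "tcp_rot": TCP orientation; "force": force on the tool from outside, world axes, zero at the start; "torque": the same for the moment, N m; "grip_width": opening from 0.0 (shut) to 1.0 (fully open); "gripper_force": force on a finger pad.
Only numpy, scipy, OpenCV 4.12 (cv2) and the standard library are available. Lean on these libraries where they do the work, as an engineer would, in place of code of your own. Each camera call takes 0.05 s, during which the arm holds its last target. There are 200 camera calls.

## Task

Get the hob ready for frying: put the two shakers or jars that still stand on the worktop (of the salt shaker and the two spice jars) upright into the empty cells of the jar caddy, one to a cell. Then draw the turner up out of its wooden stand, turn it so that its blade lies flat and level, and finish still holding it like that in the gripper, its blade over the middle of the frying pan and raised at least 10 cm above the worktop, touching nothing else. Leave the pan and everything else on the worktop where it is.

Things in the scene. Friction and masses are not known exactly. Their poses are not given: they have to be found in the camera images.
- caddy: light wooden jar caddy, fixed; things in it stand at worktop level. Origin under its centre. Three cells in a row along its y, centres at y = -66, 0, +66 mm, each 61 mm square inside; outside 71 (x) by 203 mm (y), walls 5 mm thick, long walls 48 mm high, ends 58, partitions 44. At the start one shaker or jar is in the middle cell, the end cells are empty
- salt_shaker: salt shaker, 44 mm diameter, 90 mm tall, stands upright, its grey cap narrower, 34 mm across, from 74 mm up to the domed top (best gripped at 70 to 80 mm height); origin at the centre of its underside, z up along it; 0.1 kg. One of three pieces that belong in the caddy (which one is there already varies)
- spice_jar_a: round spice jar with red flip cap, 45 mm diameter, 106 mm tall; the cap, 45 mm across, reaches from 85 mm to the top, the glass below is 42 mm; origin at the centre of its underside, z up along it; 0.11 kg. One of three pieces that belong in the caddy
- spice_jar_b: the other spice jar, same shape and size as the first (45 mm diameter, 106 mm tall, cap from 85 mm up); origin at the centre of its underside, z up. One of three pieces that belong in the caddy
- stand: brown wooden block, fixed, 56 mm (x) by 100 mm (y) by 85 mm high, with a slot 7 mm by 66 mm (long along y) and 75 mm deep in its top, in which the turner stands; origin at the centre of its underside
- turner: straight slotted kitchen turner, 200 mm long, 0.08 kg, blade down in the slot of the stand (edge 10 mm above the worktop), leaning up to 0.08 rad. Origin: middle of the blade end edge; z along it to the handle end, y across the blade, x normal to it. Steel blade 75 mm long, 60 wide, 3 thick; black handle 18 mm (y) by 14 mm (x) from z = 96 to 200 mm
- turner_grip (a point): point on the turner's axis 165 mm from the blade's end edge, 35 mm below the handle's end: a good place to grip
- turner_blade (a point): centre of the turner's blade, 37 mm from its end edge, 128 mm from turner_grip
- pan: dark frying pan on the front of the hob, 200 mm across the rim, 42 mm high, 1.1 kg, loose; its stick handle points along its -x axis, roughly towards the robot, ends 225 mm from the pan's centre and rises to 60 mm height; origin at the centre of its underside, 5 mm above the worktop on the hob glass
- pan_center (a point): centre of the pan's inner floor, 5 mm above its underside
- timer: bystander: round kitchen timer, 64 mm across, 47 mm high; origin under its centre
- cup: bystander: dark espresso cup with handle, 63 by 86 mm, 50 mm high; origin under its centre
- shot_glass: bystander: shot glass, 49 mm across, 62 mm high; origin under its centre
- tea_tin: bystander: square tin with wooden lid, 68 mm square, 100 mm high; origin under its centre
- dropper_bottle: bystander: small brown dropper bottle, 33 mm across, 102 mm high; origin under its centre
Mind the look-alikes: they are no part of the job. Leave any purple look-alike of the salt_shaker alone.

How it is judged:
By the outcome, as a careful person would: the job done as asked, in the order asked, and still so for the second after the job is handed in, while the arm keeps its last pose, push and grip.
It also fails if it takes over 72 s, if anything falls off the work surface, if the arm or the gripper's body presses on something with over 40 N, if the wrist force passes 120 N, or if a joint passes its speed limit or range.

## Working session

There is one attempt and no reset: what is moved stays moved. The work goes in short steps, Python scripts to look and compute and a shell command to move; the robot and the scene stay as the last step left them, time stands still between calls to the robot, and variables do not carry over. Pictures are saved under pics/ and viewed, at most 10 in all, crops included, and the job is handed in when it is done.

```bash
ls; mkdir -p pics; cat > h.py <<'E'
import numpy as np, cv2
from plant import env
from scipy.spatial.transform import Rotation as R
def shot(n,save=None):
    f=env.grab_frame(n)
    if save: cv2.imwrite('pics/'+save,cv2.cvtColor(f['image'],cv2.COLOR_RGB2BGR))
    return f
def ext(f): return cv2.Rodrigues(np.array(f['rvec'],float))[0],np.array(f['tvec'],float).ravel()
def dist(f): return np.array([f['k1'],0,0,0,0],float)
def ray(f,uv):
    Rm,t=ext(f); p=cv2.undistortPoints(np.array([[uv]],float),np.array(f['mtx'],float),dist(f))[0,0]
    return -Rm.T@t, Rm.T@np.array([p[0],p[1],1.])
def atz(f,uv,z):
    c,d=ray(f,uv); return c+d*(z-c[2])/d[2]
def tri(f1,u1,f2,u2):
    c1,d1=ray(f1,u1);c2,d2=ray(f2,u2); s=np.linalg.lstsq(np.c_[d1,-d2],c2-c1,rcond=None)[0]
    a=c1+d1*s[0];b=c2+d2*s[1]; return (a+b)/2,np.linalg.norm(a-b)
def proj(f,P):
    return cv2.projectPoints(np.array(P,float).reshape(-1,3),np.array(f['rvec'],float),np.array(f['tvec'],float),np.array(f['mtx'],float),dist(f))[0].reshape(-1,2)
def world(f,p):
    Rm,t=ext(f); return Rm.T@(np.array(p)-t)
E
python3 - <<'E'
from h import *
np.set_printoptions(precision=3,suppress=True)
for n in ('top','side'):
    f=shot(n,n+'0.png'); print(n,f['mtx'],f['k1'],'cam',ray(f,(280,210)))
    for o in ['caddy','salt_shaker','spice_jar_a','stand','turner','turner_grip','turner_blade','pan','pan_center','timer','cup','shot_glass','tea_tin','dropper_bottle']:
        for r in env.recognise(o,f):
            if r['p']>.2:
                w=world(f,r['position']); print(o,round(r['p'],2),w,proj(f,w)[0].round())
print(env.get_obs())
E
```

```text
pics
top [[431.396   0.    270.408]
 [  0.    431.396 208.203]
 [  0.      0.      1.   ]] -0.07661182309013152 cam (array([ 0.357, -0.07 ,  1.423]), array([ 0.124, -0.012, -0.992]))
caddy 0.7 [0.475 0.239 0.002] [181. 227.]
caddy 0.31 [0.597 0.357 0.059] [143. 188.]
salt_shaker 0.74 [0.387 0.375 0.07 ] [134. 253.]
salt_shaker 0.62 [0.481 0.052 0.08 ] [236. 224.]
salt_shaker 0.4 [ 0.593 -0.189  0.008] [311. 192.]
spice_jar_a 0.62 [0.378 0.281 0.103] [160. 256.]
stand 0.9 [ 0.455 -0.367  0.089] [370. 232.]
turner_blade 0.61 [ 0.457 -0.373  0.17 ] [378. 230.]
pan 0.67 [ 0.597 -0.191  0.013] [311. 191.]
pan_center 0.67 [ 0.59  -0.192  0.006] [311. 193.]
timer 0.57 [ 0.46  -0.503  0.049] [410. 232.]
timer 0.26 [0.485 0.052 0.083] [236. 222.]
cup 0.89 [ 0.648 -0.368  0.027] [365. 176.]
shot_glass 0.53 [0.378 0.105 0.026] [220. 257.]
tea_tin 0.63 [0.663 0.055 0.083] [236. 166.]
tea_tin 0.51 [0.476 0.239 0.004] [181. 227.]
dropper_bottle 0.48 [0.6   0.357 0.057] [143. 187.]
side [[427.912   0.    286.734]
 [  0.    427.912 212.438]
 [  0.      0.      1.   ]] -0.014226578477701219 cam (arra
[... 677 characters left out ...]
3. 219.]
cup 0.37 [0.476 0.061 0.05 ] [254. 257.]
shot_glass 0.71 [ 0.454 -0.369  0.153] [375. 198.]
shot_glass 0.58 [0.369 0.108 0.04 ] [253. 285.]
tea_tin 0.92 [0.642 0.065 0.059] [232. 229.]
dropper_bottle 0.61 [0.588 0.365 0.049] [145. 267.]
{'time': 1.5, 'joints': array([-1.279,  0.13 ,  1.488, -0.   ,  1.523, -0.085]), 'qvel': array([-0.   ,  0.   , -0.   ,  0.   ,  0.   ,  0.001]), 'joint_efforts': array([ -0.   , -56.931, -50.085,  -0.   ,   0.002,  -0.   ]), 'tcp_pos': array([ 0.221, -0.558,  0.231]), 'tcp_rot': array([-3.142,  0.   ,  0.377]), 'force': array([-0.224,  1.099, -0.176]), 'torque': array([ 0.014, -0.012, -0.073]), 'gripper_force': 0.0, 'grip_width': 0.9997771723838013}
```

```bash
python3 - <<'E'
import cv2
t=cv2.imread('pics/top0.png'); s=cv2.imread('pics/side0.png')
cv2.imwrite('pics/t1.png',cv2.resize(t[120:320,90:450],None,fx=2.2,fy=2.2,interpolation=2))
cv2.imwrite('pics/s1.png',cv2.resize(s[140:380,90:450],None,fx=2.2,fy=2.2,interpolation=2))
E
```

```text
(no output)
```

View pics/t1.png

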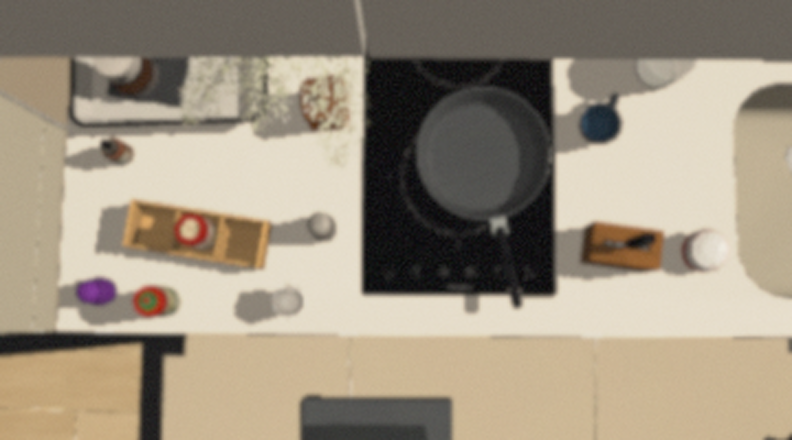

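View pics/s1.png

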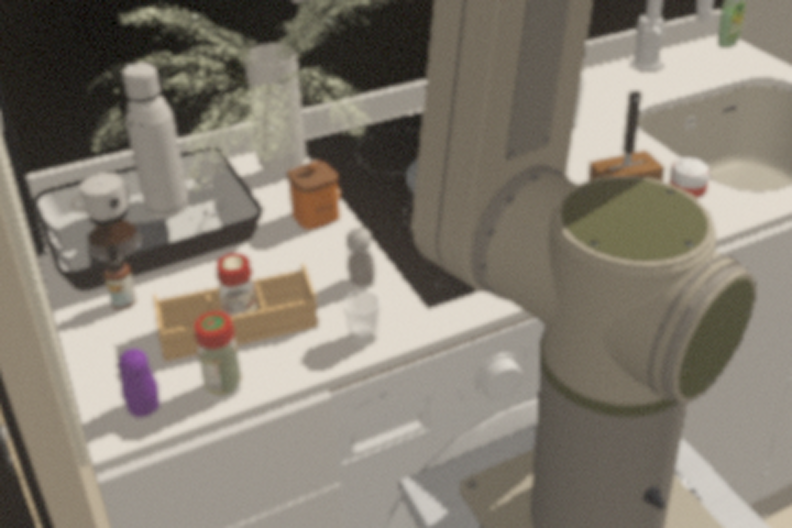

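The top crop shows the grey salt shaker at crop (320,226), the jar with the red/green cap standing on the worktop at (150,300), and the purple look-alike at (96,290), which I leave alone. The other red-capped jar is already in the middle caddy cell (193,230). The clear shot glass is at (287,300) and the turner's black handle sticks out of the stand at (640,242). So the pieces to move are the grey salt shaker and the red/green-capped jar.

```bash
cat >> h.py <<'E'
from scipy.optimize import minimize
def cyl(p,prof,n=40):
    a=np.linspace(0,2*np.pi,n); return np.concatenate([np.c_[p[0]+d/2*np.cos(a),p[1]+d/2*np.sin(a),0*a+z+ (p[2] if len(p)>2 else 0)] for d,z in prof])
def box(p,bx):
    c,s=np.cos(p[2]),np.sin(p[2]); Q=np.array([[i*bx[0]/2,j*bx[1]/2,k*bx[2]] for i in(-1,1) for j in(-1,1) for k in(0,1)])
    return np.c_[p[0]+c*Q[:,0]-s*Q[:,1],p[1]+s*Q[:,0]+c*Q[:,1],Q[:,2]]
def sil(f,P):
    S=4;m=np.zeros((420*S,560*S),np.uint8); h=cv2.convexHull((proj(f,P)*S+S/2-.5).astype(np.float32)).astype(np.int32)
    cv2.fillConvexPoly(m,h,1); return cv2.resize(m.astype(np.float32),(560,420),interpolation=cv2.INTER_AREA)
def fit(views,model,p0,step):
    cost=lambda p:sum(np.abs(sil(f,model(p))-m).sum()/m.sum() for f,m in views)
    p0=np.array(p0,float); sx=np.vstack([p0]+[p0+np.eye(len(p0))[i]*step[i] for i in range(len(p0))])
    r=minimize(cost,p0,method='Nelder-Mead',options=dict(initial_simplex=sx,xatol=1e-4,fatol=1e-4)); return r.x,r.fun
def mask_near(f,name,P):
    u=proj(f,P)[0]; best=None
    for r in env.masks_of(name,f):
        m=r['mask']; ys,xs=np.nonzero(m)
        if len(xs)<15: continue
        d=np.hypot(xs.mean()-u[0],ys.mean()-u[1])
        if d<25 and (best is None or d<best[0]): best=(d,m.astype(np.float32),r['p'])
    return best
SALT=[(44,0),(44,74),(34,76),(34,82),(20,90)]; JAR=[(42,0),(42,85),(45,85),(45,106)]
SALT=[(a/1e3,b/1e3) for a,b in SALT]; JAR=[(a/1e3,b/1e3) for a,b in JAR]
E
cat > m1.py <<'E'
from h import *
np.set_printoptions(precision=4,suppress=True)
ft=shot('top');fs=shot('side')
def go(name,P,model,p0,step):
    v=[]
    for f,l in((ft,'top'),(fs,'side')):
        b=mask_near(f,name,P)
        print(name,l,None if b is None else (round(b[0],1),int(b[1].sum()),round(b[2],2)))
        if b is not None: v.append((f,b[1]))
    for vv in ([v] + ([[q] for q in v] if len(v)>1 else [])):
        print('  ',*fit(vv,model,p0,step))
go('salt_shaker',[.475,.055,.05],lambda p:cyl(p,SALT),[.475,.055],[.01,.01])
go('spice_jar_a',[.365,.29,.06],lambda p:cyl(p,JAR),[.365,.29],[.01,.01])
go('spice_jar_a',[.465,.24,.08],lambda p:cyl(p,JAR),[.465,.24],[.01,.01])
go('caddy',[.465,.235,.02],lambda p:box(p,(.071,.203,.05)),[.465,.235,-.12],[.01,.01,.1])
go('stand',[.455,-.375,.05],lambda p:box(p,(.056,.1,.085)),[.455,-.375,-.1],[.01,.01,.1])
go('pan',[.6,-.19,.03],lambda p:cyl([p[0],p[1],.005],[(.15,0),(.2,.042)]),[.6,-.19],[.01,.01])
E
python3 m1.py
```

```text
salt_shaker top (np.float64(3.4), 146, 0.52)
salt_shaker side (np.float64(2.4), 314, 0.59)
   [0.4886 0.0553] 0.558887243270874
   [0.4853 0.0514] 0.3060787618160248
   [0.4901 0.0555] 0.24542197585105896
spice_jar_a top (np.float64(4.1), 264, 0.66)
spice_jar_a side (np.float64(2.2), 698, 0.63)
   [0.3778 0.29  ] 0.2603929042816162
   [0.377  0.2869] 0.08712121099233627
   [0.3766 0.2925] 0.06070916727185249
spice_jar_a top (np.float64(4.0), 252, 0.78)
spice_jar_a side (np.float64(0.5), 371, 0.55)
   [0.4751 0.2366] 0.6872707009315491
   [0.4745 0.2335] 0.0845734104514122
   [0.487  0.2357] 0.5181940793991089
caddy top (np.float64(3.7), 1214, 0.73)
caddy side (np.float64(3.5), 1458, 0.79)
   [ 0.4747  0.2409 -0.1651] 0.7202818989753723
   [ 0.475   0.2387 -0.1571] 0.24124793708324432
   [ 0.4745  0.2416 -0.1706] 0.4587191343307495
stand top None
stand side (np.float64(8.8), 324, 0.87)
   [ 0.5517 -0.4552 -0.6719] 1.7357252836227417
pan top (np.float64(4.0), 3208, 0.58)
pan side None
   [ 0.5967 -0.1836] 0.08997038751840591
```

```bash
python3 -m jog '[[472,-470,0,0,0,-59,1],[472,-470,0,0,0,-59,1],[472,-470,0,0,0,-59,1],[472,-470,0,0,0,-59,1],[472,-470,0,0,0,-59,1],[472,-470,0,0,0,-59,1],[472,-470,0,0,0,-59,1],[472,-470,0,0,0,-59,1],[472,-470,0,0,0,-59,1],[472,-470,0,0,0,-59,1],[472,-470,0,0,0,-59,1],[472,-470,0,0,0,-59,1]]'
```

```text
time: 3.7
tcp_pos: [0.4872, 0.0554, 0.2312]
tcp_rot: [-3.141, -0.001, 1.411]
force: [-0.0, 0.0, 0.3]
grip_width: 1.0
gripper_force: 0.0
```

```bash
python3 -m jog '[[0,0,60,0,0,0,1],[0,0,120,0,0,0,1],[0,0,165,0,0,0,1],[0,0,178,0,0,0,1],[0,0,178,0,0,0,1],[0,0,178,0,0,0,-1],[0,0,178,0,0,0,-1],[0,0,178,0,0,0,-1],[0,0,178,0,0,0,-1],[0,0,178,0,0,0,-1]]'
```

```text
time: 4.95
tcp_pos: [0.4878, 0.0529, 0.0549]
tcp_rot: [3.14, -0.0, 1.407]
force: [-2.4, 0.2, 8.0]
grip_width: 0.373
gripper_force: 59.9
```

```bash
python3 -m jog '[[0,0,-40,0,0,0,-1],[0,0,-90,0,0,0,-1],[0,0,-95,0,0,0,-1],[60,-22,-95,0,0,0,-1],[117,-42,-95,0,0,0,-1],[117,-42,-95,0,0,0,-1],[117,-42,-95,0,0,0,-1]]'
python3 - <<'E'
from h import *
shot('top','t2.png');shot('side','s2.png')
a=cv2.imread('pics/t2.png')[170:290,110:270];b=cv2.imread('pics/s2.png')[190:330,120:300]
cv2.imwrite('pics/c2.png',np.hstack([cv2.resize(a,(400,300),interpolation=2),cv2.resize(b,(386,300),interpolation=2)]))
E
```

```text
time: 5.82
tcp_pos: [0.4639, 0.175, 0.1475]
tcp_rot: [-3.141, 0.001, 1.408]
force: [0.9, -0.3, -1.1]
grip_width: 0.371
gripper_force: 60.7
```

View pics/c2.png

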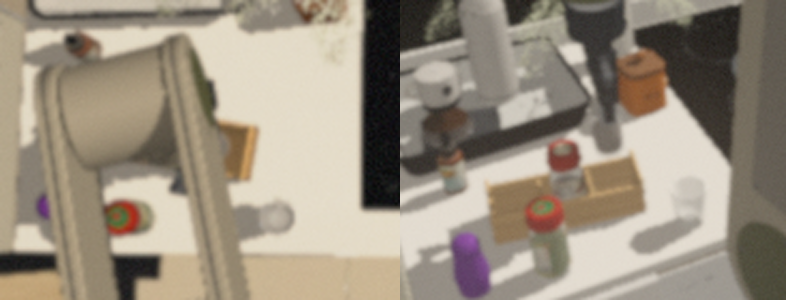

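The side crop shows the grey shaker upright in the gripper at (608,130), with the right-hand cell free at (615,175). I'll check its alignment before lowering.

```bash
python3 - <<'E'
from h import *
fs=shot('side')
P=[.464,.175,.09+.035]
b=mask_near(fs,'salt_shaker',P); print(b and (b[0],b[1].sum(),b[2]))
if b:
    B=[q for q in SALT if q[1]<.07]+[(.044,.07)]
    print(fit([(fs,b[1])],lambda p:cyl(p,B),[.464,.175,.0925],[.01,.01,.005]))
    m=b[1]; ys,xs=np.nonzero(m); print(xs.min(),xs.max(),ys.min(),ys.max()); q=proj(fs,cyl([.464,.175,.0925],B)); print(q.min(0),q.max(0))
E
```

```text
(np.float64(3.0114477676832405), np.float32(251.0), 0.48)
(array([ 0.84150642,  0.07658171, -0.20368358]), np.float64(0.40811753273010254))
209 223 237 263
[207.71773828 234.80090545] [225.69561625 263.98758592]
```

```bash
python3 -m jog '[[0,0,40,0,0,0,-1],[0,0,70,0,0,0,-1],[0,0,85,0,0,0,-1],[0,0,92,0,0,0,-1],[0,0,92,0,0,0,-1],[0,0,92,0,0,0,1],[0,0,92,0,0,0,1],[0,0,92,0,0,0,1],[0,0,92,0,0,0,1],[0,0,60,0,0,0,1],[0,0,0,0,0,0,1],[0,0,-30,0,0,0,1]]'; python3 -m jog '[[50,-52,-30,0,0,0,1],[99,-104,-30,0,0,0,1],[99,-104,-30,0,0,0,1],[99,-104,-30,0,0,0,1]]'
python3 - <<'E'
from h import *
a=shot('top','t3.png');b=shot('side','s3.png')
a=cv2.imread('pics/t3.png')[170:290,110:270];b=cv2.imread('pics/s3.png')[190:330,120:300]
cv2.imwrite('pics/c3.png',np.hstack([cv2.resize(a,(400,300),interpolation=2),cv2.resize(b,(386,300),interpolation=2)]))
E
```

```text
time: 7.52
tcp_pos: [0.4657, 0.1755, 0.1819]
tcp_rot: [3.138, -0.002, 1.407]
force: [0.0, 0.2, 0.4]
grip_width: 0.999
gripper_force: 0.0
time: 8.02
tcp_pos: [0.3771, 0.2911, 0.2086]
tcp_rot: [3.141, -0.001, 1.41]
force: [0.4, 0.9, -0.3]
grip_width: 0.998
gripper_force: 0.0
```

View pics/c3.png

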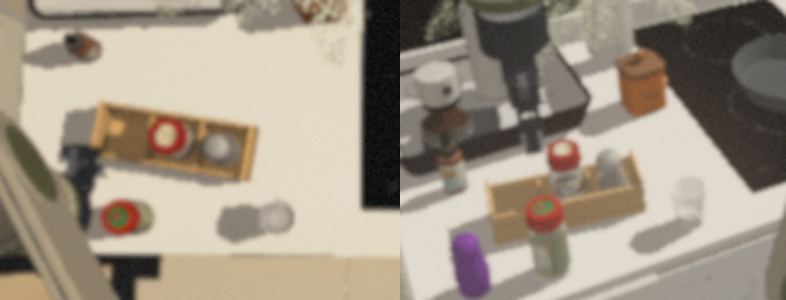

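The shaker now stands in the right-hand cell (top crop 220,147) and the left-hand cell is empty. The red/green jar is at top crop (122,217), below the gripper. It differs from the purple shaker, which is at side crop (470,265).

```bash
python3 -m jog '[[0,0,60,0,0,0,1],[0,0,115,0,0,0,1],[0,0,136,0,0,0,1],[0,0,136,0,0,0,1],[0,0,136,0,0,0,-1],[0,0,136,0,0,0,-1],[0,0,136,0,0,0,-1],[0,0,136,0,0,0,-1],[0,0,136,0,0,0,-1],[0,0,100,0,0,0,-1],[0,0,60,0,0,0,-1],[0,0,51,0,0,0,-1]]'
```

```text
time: 9.62
tcp_pos: [0.38, 0.291, 0.1612]
tcp_rot: [3.137, -0.004, 1.407]
force: [0.3, -0.3, -1.1]
grip_width: 0.505
gripper_force: 61.1
```

```bash
python3 -m jog '[[16,52,0,0,0,0,-1],[32,104,0,0,0,0,-1],[32,104,0,0,0,0,-1],[32,104,0,0,0,0,-1]]'
python3 - <<'E'
from h import *
fs=shot('side')
z=.085
b=mask_near(fs,'spice_jar_a',[.4855,.305,z+.045]); print(b and (b[0],b[1].sum(),b[2]))
if b:
    q=proj(fs,cyl([.4855,.305,z],[(.042,0),(.042,.075)])); print(q.min(0),q.max(0)); ys,xs=np.nonzero(b[1]); print(xs.min(),xs.max(),ys.min(),ys.max())
E
```

```text
time: 10.12
tcp_pos: [0.485, 0.304, 0.156]
tcp_rot: [-3.14, 0.001, 1.406]
force: [-0.7, -0.0, -1.2]
grip_width: 0.503
gripper_force: 61.5
(np.float64(3.3879328208202564), np.float32(443.0), 0.62)
[159.65951495 244.39175537] [179.32154272 275.33691884]
158 179 239 276
```

```bash
python3 -m jog '[[0,0,40,0,0,0,-1],[0,0,65,0,0,0,-1],[0,0,78,0,0,0,-1],[0,0,84,0,0,0,-1],[0,0,84,0,0,0,-1],[0,0,84,0,0,0,1],[0,0,84,0,0,0,1],[0,0,84,0,0,0,1],[0,0,84,0,0,0,1],[0,0,50,0,0,0,1],[0,0,-10,0,0,0,1],[0,0,-72,0,0,0,1]]'; python3 -m jog '[[-60,0,-130,0,0,0,1],[-120,0,-130,0,0,0,1],[-180,0,-130,0,0,0,1],[-240,0,-130,0,0,0,1],[-300,0,-130,0,0,0,1],[-300,0,-130,0,0,0,1],[-300,0,-130,0,0,0,1]]'
python3 - <<'E'
from h import *
np.set_printoptions(precision=4,suppress=True)
ft=shot('top','t4.png');fs=shot('side','s4.png')
print(env.get_obs()['joints'])
for n in('turner','turner_grip','stand'):
    for f,l in((ft,'t'),(fs,'s')):
        for r in env.masks_of(n,f):
            ys,xs=np.nonzero(r['mask'])
            if r['p']>.2: print(n,l,round(r['p'],2),len(xs),xs.min(),xs.max(),ys.min(),ys.max(),xs.mean(),ys.mean())
a=cv2.imread('pics/t4.png');b=cv2.imread('pics/s4.png')
cv2.imwrite('pics/c4.png',np.vstack([np.hstack([cv2.resize(a[190:270,340:440],(400,320),interpolation=2),cv2.resize(b[170:250,330:430],(400,320),interpolation=2)]),np.hstack([cv2.resize(a[200:260,130:230],(400,240),interpolation=2),cv2.resize(b[230:320,150:300],(400,240),interpolation=2)])]))
E
```

```text
time: 11.72
tcp_pos: [0.4853, 0.304, 0.2303]
tcp_rot: [-3.14, 0.001, 1.407]
force: [0.8, 1.5, 0.3]
grip_width: 1.004
gripper_force: 0.0
time: 12.6
tcp_pos: [0.4365, 0.0058, 0.3598]
tcp_rot: [3.14, 0.001, 1.402]
force: [0.4, 0.4, 0.3]
grip_width: 1.001
gripper_force: 0.0
[-0.0991 -0.3315  1.6888  0.0004  1.784   0.0667]
turner t 0.52 49 375 386 227 232 380.61224489795916 229.71428571428572
turner t 0.26 261 226 246 154 179 234.15325670498083 166.56704980842912
turner s 0.56 121 373 379 189 214 375.9834710743802 202.15702479338842
turner_grip t 0.71 143 136 150 183 195 143.32867132867133 188.25874125874125
turner_grip t 0.67 84 366 387 226 233 378.6666666666667 229.98809523809524
turner_grip s 0.64 112 373 379 191 214 375.9107142857143 202.625
stand t 0.56 577 354 390 221 243 370.73310225303294 232.74870017331023
stand s 0.69 205 367 391 208 221 380.20975609756096 215.3658536585366
```

View pics/c4.png

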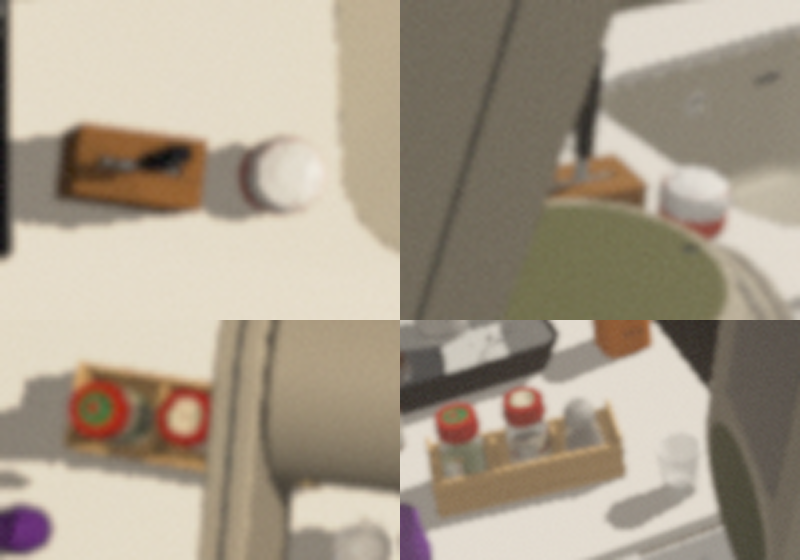

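Both pieces stand upright in the caddy: the green-capped jar in the left cell (100,410), the white-capped jar in the middle and the grey shaker on the right in the lower crops. The turner's handle is the dark bar at the top-view crop (165,158), leaning slightly.

```bash
cat > m2.py <<'E'
from h import *
np.set_printoptions(precision=4,suppress=True)
ft=shot('top');fs=shot('side'); it=ft['image'].astype(int); is_=cv2.cvtColor(cv2.imread('pics/side0.png'),cv2.COLOR_BGR2RGB).astype(int)
b=mask_near(ft,'stand',[.455,-.37,.08])
st,c=fit([(ft,b[1])],lambda p:box(p,(.056,.1,.085)),[.455,-.37,-.1],[.01,.01,.1]); print('stand',st,c)
def dark(im,r0,r1,c0,c1,th):
    m=np.zeros((420,560),np.float32); m[r0:r1,c0:c1]=im[r0:r1,c0:c1].max(2)<th
    n,l,s,_=cv2.connectedComponentsWithStats(m.astype(np.uint8)); k=1+np.argmax(s[1:,4]); print(s[k]); return (l==k).astype(np.float32)
mt=dark(it,222,238,368,394,75); ms=dark(is_,178,214,368,386,90)
def T(p):
    Rm=R.from_euler('xyz',[p[2],p[3],st[2]]).as_matrix(); return Rm,np.array([p[0],p[1],.085])
def hd(p):
    Rm,o=T(p); Q=np.array([[i*.007,j*.009,k] for i in(-1,1) for j in(-1,1) for k in(.096-.075,.2-.075)]); return o+Q@Rm.T
p,c=fit([(ft,mt),(fs,ms)],hd,[st[0],st[1],0,0],[.008,.008,.05,.05]); print('turner',p,c)
Rm,o=T(p); print('grip',o+Rm@[0,0,.09],'end',o+Rm@[0,0,.125],'axis',Rm[:,2])
for l,f,m in(('t',ft,mt),('s',fs,ms)):
    print(l, fit([(f,m)],hd,p,[.005,.005,.03,.03]))
E
python3 m2.py
```

```text
stand [ 0.4586 -0.3829 -0.1354] 0.18524686992168427
[374 227  13   6  54]
[375 183   5  26  74]
turner [ 0.4635 -0.3878 -0.0807 -0.072 ] 2.0623748302459717
grip [ 0.4581 -0.3798  0.1745] end [ 0.4559 -0.3766  0.2093] axis [-0.0602  0.0895  0.9942]
t (array([ 0.4635, -0.3878, -0.0807, -0.072 ]), np.float64(0.34953704476356506))
s (array([ 0.4635, -0.3878, -0.0807, -0.072 ]), np.float64(1.712837815284729))
```

```bash
cat >> m2.py <<'E'
print('----')
def line(m,ax):
    ys,xs=np.nonzero(m)
    return np.polyfit(xs,ys,1) if ax=='x' else np.polyfit(ys,xs,1)
at=line(mt,'x'); as_=line(ms,'y'); print(at,as_)
ut=[(x,np.polyval(at,x)) for x in(375,386)]; us=[(np.polyval(as_,y),y) for y in(184,207)]
def plane(f,u):
    c,d0=ray(f,u[0]);_,d1=ray(f,u[1]); n=np.cross(d0,d1); n/=np.linalg.norm(n); return n,n@c
n1,e1=plane(ft,ut);n2,e2=plane(fs,us)
for z in(.085,.106,.175,.21):
    q=np.linalg.solve(np.array([n1,n2,[0,0,1]]),[e1,e2,z]); print(q,'top px',proj(ft,q)[0],'side px',proj(fs,q)[0])
print('sideview stand corners',proj(fs,box(st,(.056,.1,.085))).round(1).tolist())
E
python3 m2.py | sed -n '/----/,$p'
python3 - <<'E'
import cv2,numpy as np
a=cv2.imread('pics/side0.png')
cv2.imwrite('pics/c5.png',cv2.resize(a[175:235,350:410],(720,600)[::-1] if 0 else (600,600),interpolation=0))
E
```

```text
----
[ -0.2057 307.7407] [ -0.1076 397.9203]
[ 0.4612 -0.3822  0.085 ] top px [374.797  230.6361] side px [374.8799 214.0334]
[ 0.4604 -0.3814  0.106 ] top px [376.1068 230.3669] side px [375.4362 208.876 ]
[ 0.4578 -0.3786  0.175 ] top px [380.7161 229.419 ] side px [377.3275 191.3162]
[ 0.4565 -0.3772  0.21  ] top px [383.2514 228.8973] side px [378.3258 182.0313]
sideview stand corners [[390.2, 236.9], [393.2, 216.1], [364.4, 242.6], [366.6, 221.5], [382.0, 228.5], [384.6, 208.1], [356.8, 233.9], [358.7, 213.2]]
```

View pics/c5.png

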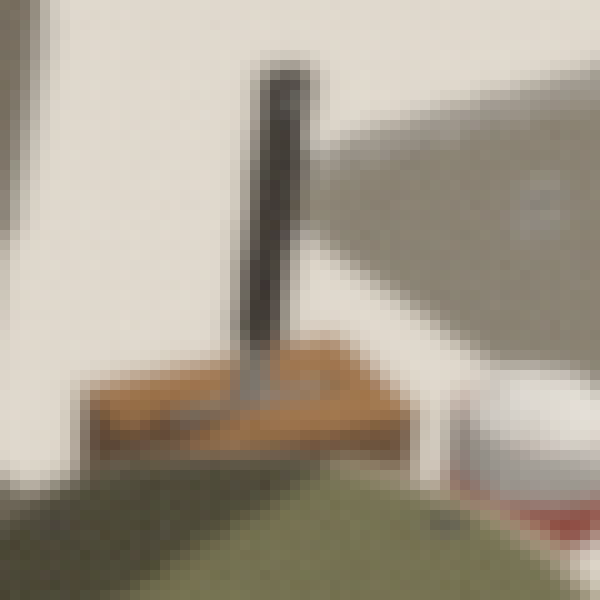

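```bash
python3 -m jog '[[-60,14,0,-2.5,-2,-1.7,1],[-120,28,0,-2.5,-2,-1.7,1],[-180,42,0,-2.5,-2,-1.7,1],[-240,56,0,-2.5,-2,-1.7,1],[-300,68,0,-2.5,-2,-1.7,1],[-360,80,0,-2.5,-2,-1.7,1],[-373,82,30,-2.5,-2,-1.7,1],[-373,82,80,-2.5,-2,-1.7,1],[-373,82,110,-2.5,-2,-1.7,1],[-373,82,110,-2.5,-2,-1.7,1],[-373,82,110,-2.5,-2,-1.7,1]]'
python3 - <<'E'
from h import *
np.set_printoptions(precision=4,suppress=True)
o=env.get_obs();print(o['joints'],o['tcp_pos'],R.from_euler('xyz',o['tcp_rot']).as_matrix())
E
```

```text
time: 14.68
tcp_pos: [0.4572, -0.3735, 0.2511]
tcp_rot: [3.097, 0.037, 1.436]
force: [-0.5, -0.0, 0.6]
grip_width: 0.998
gripper_force: 0.0
[-0.7698  0.0406  1.5483 -0.003   1.4949 -0.6352] [ 0.4572 -0.3735  0.2511] [[ 0.1348  0.9901  0.0394]
 [ 0.9902 -0.1331 -0.0424]
 [-0.0367  0.0447 -0.9983]]
```

```bash
python3 -m jog '[[-1,-1,50,0,0,0,1],[-1,-1,85,0,0,0,1],[-1,-1,97,0,0,0,1],[-1,-1,97,0,0,0,1],[-1,-1,97,0,0,0,-1],[-1,-1,97,0,0,0,-1],[-1,-1,97,0,0,0,-1],[-1,-1,97,0,0,0,-1],[-1,-1,97,0,0,0,-1],[-1,-1,97,0,0,0,-1],[-1,-1,97,0,0,0,-1],[-1,-1,97,0,0,0,-1]]'
```

```text
time: 16.18
tcp_pos: [0.459, -0.3781, 0.153]
tcp_rot: [3.099, 0.036, 1.435]
force: [-2.9, 1.3, 5.4]
grip_width: 0.157
gripper_force: 59.4
```

```bash
python3 -m jog '[[0,0,-20,0,0,0,-1],[0,0,-45,0,0,0,-1],[0,0,-70,0,0,0,-1],[0,0,-95,0,0,0,-1],[0,0,-130,0,0,0,-1],[0,0,-180,0,0,0,-1],[0,0,-220,0,0,0,-1],[0,0,-220,0,0,0,-1]]'
python3 - <<'E'
from h import *
np.set_printoptions(precision=4,suppress=True)
o=env.get_obs();print(o['joints'],o['force'])
ft=shot('top','t6.png');fs=shot('side','s6.png')
a=cv2.imread('pics/t6.png');b=cv2.imread('pics/s6.png')
cv2.imwrite('pics/c6.png',np.hstack([cv2.resize(a[150:290,300:440],(400,400),interpolation=2),cv2.resize(b[90:250,300:460],(400,400),interpolation=2)]))
E
```

```text
time: 17.18
tcp_pos: [0.452, -0.3697, 0.3785]
tcp_rot: [3.091, 0.041, 1.435]
force: [1.1, 0.6, -1.1]
grip_width: 0.154
gripper_force: 58.8
[-0.7716  0.0108  1.3496 -0.0027  1.7161 -0.6377] [ 1.0985  0.6052 -1.1218]
```

View pics/c6.png

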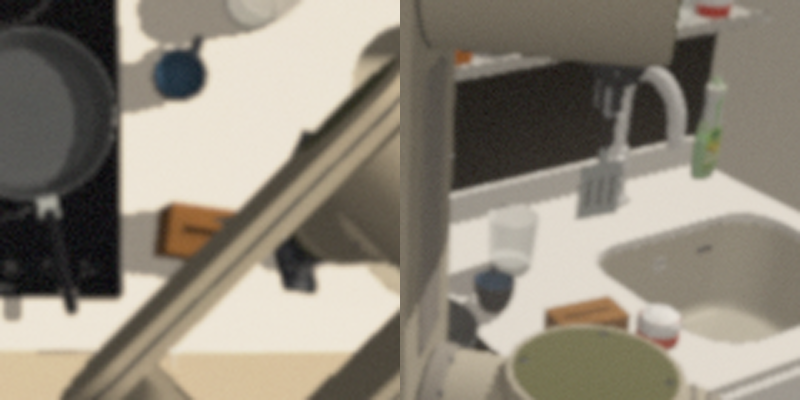

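The turner is out of the stand: the blade hangs free at crop (600,190) and the slot is empty at (200,232). Next I raise it and start pitching it up.

```bash
python3 -m jog '[[30,0,-50,0,0,0,-1],[60,0,-100,-10,0,0,-1],[90,0,-130,-20,0,0,-1],[90,0,-130,-30,0,0,-1],[90,0,-130,-40,0,0,-1],[90,0,-130,-40,0,0,-1],[90,0,-130,-40,0,0,-1]]'
cat > kin.py <<'E'
from h import *
from scipy.optimize import least_squares
np.set_printoptions(precision=4,suppress=True)
o=env.get_obs();print(o['joints'],o['tcp_pos'],o['tcp_rot'])
D=[([-1.279,.13,1.488,0,1.523,-.085],[.221,-.558,.231]),([-.0991,-.3315,1.6888,.0004,1.784,.0667],[.4365,.0058,.3598]),
([-.7698,.0406,1.5483,-.003,1.4949,-.6352],[.4572,-.3735,.2511]),([-.7716,.0108,1.3496,-.0027,1.7161,-.6377],[.452,-.3697,.3785])]
D.append((o['joints'],o['tcp_pos']))
def fk(L,q):
    a,h,L1,L2,L6=L; Rz=lambda t:R.from_euler('z',t); Ry=lambda t:R.from_euler('y',t)
    A=Rz(q[0])*Ry(q[1]); B=A*Ry(q[2]); W=B*Rz(q[3])*Ry(q[4])
    return Rz(q[0]).apply([a,0,h])+A.apply([0,0,L1])+B.apply([0,0,L2])+W.apply([0,0,L6]), W*Rz(q[5])
s=least_squares(lambda L:np.concatenate([fk(L,q)[0]-p for q,p in D]),[0,.33,.33,.55,.4]); L=s.x
print(L,s.fun.reshape(-1,3)*1e3)
Ro=R.from_euler('xyz',o['tcp_rot']); C=fk(L,o['joints'])[1].inv()*Ro; print('tool offset rotvec',C.as_rotvec())
lo=np.array([-2.96,-.89,.02,-1.34,0,-2.66]);hi=np.array([2.96,2.26,2.5,4.48,2.73,2.66])
def ik(p,Rt,q0):
    def c(q):
        pp,W=fk(L,q); return np.r_[(pp-p)*10,((W*C).inv()*Rt).as_rotvec()]
    r=least_squares(c,np.clip(q0,lo+.01,hi-.01),bounds=(lo,hi)); return r.x,np.abs(r.fun).max()
pan=np.array([.597,-.183])
def tgt(phi,z):
    hd=np.array([np.cos(phi),np.sin(phi),0]); g=np.r_[pan,z]-.128*hd; p=g+.019*hd
    Rt=R.from_matrix(np.c_[np.cross(-np.r_[0,0,-1],hd) if 0 else np.cross([0,0,1.],hd),[0,0,1.],hd]) # x=y×z
    return p,Rt
if __name__=='__main__':
    for z in(.2,.3,.4,.5,.6,.7):
        for phi in(-2.2,-1.57,-1.2,-.8,-.3,0,.3):
            p,Rt=tgt(phi,z); b=min((ik(p,Rt,q0) for q0 in(o['joints'],[.5,0,1.5,-1.3,1.5,0],[.5,0,1.5,1.57,1.5,0])),key=lambda t:t[1])
            if b[1]<.01: print(z,phi,p,b[0])
E
python3 kin.py
```

```text
time: 18.15
tcp_pos: [0.4579, -0.2748, 0.4991]
tcp_rot: [2.403, 0.036, 1.435]
force: [-0.7, 0.5, -0.1]
grip_width: 0.158
gripper_force: 58.7
[-0.9834 -0.6453  1.8219  0.5148  1.4241 -0.7936] [ 0.4579 -0.2748  0.4991] [2.4029 0.0358 1.4346]
[0.0219 0.3244 0.3823 0.5326 0.4449] [[-47.3169 -20.2304   2.4455]
 [-20.3981 -46.9964  -5.959 ]
 [-30.4201 -42.0228   1.4916]
 [-40.0658 -32.6785  -4.5376]
 [ -5.4814 -13.7571   6.5594]]
tool offset rotvec [0.     0.     1.5708]
0.2 -1.57 [ 0.5969 -0.074   0.2   ] [ 0.5562  0.8816  1.4507 -1.1662  1.9624  2.4136]
0.2 -1.2 [ 0.5575 -0.0814  0.2   ] [ 0.6992  0.5682  1.9973 -1.2925  1.7474  2.5902]
0.3 -1.57 [ 0.5969 -0.074   0.3   ] [ 0.5562  0.7129  1.4874 -1.2205  2.0111  2.2795]
0.3 -1.2 [ 0.5575 -0.0814  0.3   ] [ 0.6992  0.3403  2.0378 -1.3294  1.7957  2.4055]
0.3 0.3 [ 0.4929 -0.2152  0.3   ] [-1.3776 -0.0335  2.4725  1.4892  1.6397 -2.4418]
0.4 -1.57 [ 0.5969 -0.074   0.4   ] [ 0.5562  0.5746  1.4748 -1.2924  2.0579  2.119 ]
0.4 0.3 [ 0.4929 -0.2152  0.4   ] [-1.3776 -0.3091  2.4525  1.5128  1.6605 -2.146 ]
0.5 0.3 [ 0.4929 -0.2152  0.5   ] [-1.3776 -0.4765  2.3605  1.5378  1.6723 -1.8857]
0.6 0.3 [ 0.4929 -0.2152  0.6   ] [-1.3776 -0.5469  2.2135  1.5605  1.6771 -1.6671]
0.7 0.3 [ 0.4929 -0.2152  0.7   ] [-1.3776 -0.5474  2.0258  1.5807  1.6771 -1.4778]
```

```bash
python3 - <<'E'
s=open('kin.py').read()
s=s.replace("a,h,L1,L2,L6=L;","a,h,L1,L2,L6,b=L;").replace("W.apply([0,0,L6])","W.apply([0,0,L6])+Rz(q[0]).apply([0,b,0])").replace(".55,.4])",".55,.4,.05])")
s=s.replace("in(-2.2,-1.57,-1.2,-.8,-.3,0,.3)","in(-2,-1.57,-1.2,-.8,-.6,-.45,-.3,-.15,0,.2,.4,.7,1)")
open('kin.py','w').write(s)
E
python3 kin.py
```

```text
[-0.9834 -0.6453  1.8219  0.5148  1.4241 -0.7936] [ 0.4579 -0.2748  0.4991] [2.4029 0.0358 1.4346]
[0.007  0.2887 0.3389 0.5508 0.3667 0.0505] [[ 0.3289 -3.3136  1.1208]
 [ 1.3847  1.5543 -0.592 ]
 [ 2.6725 -3.4461  0.233 ]
 [-6.688   5.5937 -1.7499]
 [ 0.1217  0.2197  0.9882]]
tool offset rotvec [0.     0.     1.5708]
0.2 -2 [ 0.6424 -0.0839  0.2   ] [ 0.2435  1.2012  0.763  -1.2743  2.184   2.0588]
0.2 -1.57 [ 0.5969 -0.074   0.2   ] [ 0.38    0.724   1.5184 -1.3277  1.8648  2.2785]
0.2 0.4 [ 0.4966 -0.2254  0.2   ] [-1.2898  0.1208  2.332   1.4788  1.6463 -2.4563]
0.2 0.7 [ 0.5136 -0.2532  0.2   ] [-1.2195  0.4511  1.9162  1.3165  1.812  -2.3983]
0.2 1 [ 0.5381 -0.2747  0.2   ] [-1.1179  0.7487  1.4807  1.214   1.9948 -2.3069]
0.3 0.4 [ 0.4966 -0.2254  0.3   ] [-1.2898 -0.1632  2.3611  1.5008  1.6671 -2.2012]
0.3 0.7 [ 0.5136 -0.2532  0.3   ] [-1.2195  0.2466  1.9384  1.3643  1.8538 -2.2145]
0.3 1 [ 0.5381 -0.2747  0.3   ] [-1.1179  0.5846  1.5015  1.2792  2.0406 -2.1563]
0.4 0.4 [ 0.4966 -0.2254  0.4   ] [-1.2898 -0.3619  2.3155  1.5262  1.6811 -1.9561]
0.4 0.7 [ 0.5136 -0.2532  
[... 441 characters left out ...]
 1.3812  1.4567  2.1071 -1.7915]
0.6 0.2 [ 0.4902 -0.2047  0.6   ] [-1.2957 -0.8255  2.2479  1.5597  1.4966 -1.422 ]
0.6 0.4 [ 0.4966 -0.2254  0.6   ] [-1.2898 -0.4907  2.0391  1.5735  1.6898 -1.5483]
0.6 0.7 [ 0.5136 -0.2532  0.6   ] [-1.2195 -0.0509  1.6712  1.5528  1.9191 -1.6234]
0.6 1 [ 0.5381 -0.2747  0.6   ] [-1.1179  0.348   1.2362  1.5627  2.1179 -1.5864]
0.7 0.2 [ 0.4902 -0.2047  0.7   ] [-1.2957 -0.7479  2.0186  1.5486  1.4991 -1.2699]
0.7 0.4 [ 0.4966 -0.2254  0.7   ] [-1.2898 -0.4564  1.8316  1.594   1.6875 -1.3739]
0.7 0.7 [ 0.5136 -0.2532  0.7   ] [-1.2195 -0.0387  1.4773  1.6187  1.9163 -1.4303]
0.7 1 [ 0.5381 -0.2747  0.7   ] [-1.1179  0.3743  1.0216  1.6764  2.1087 -1.3668]
```

```bash
cat > mv.py <<'E'
from kin import *
import sys
phi,z=float(sys.argv[1]),float(sys.argv[2]); p,Rt=tgt(phi,z)
d=Ro.inv().apply(p-o['tcp_pos'])*1e3; w=(Ro.inv()*Rt).as_rotvec(); print('shift mm',d,'rot deg',np.degrees(w),np.degrees(np.linalg.norm(w)))
q=np.array(o['joints'])
for t in np.linspace(0,1,11)[1:]:
    n,e=ik(o['tcp_pos']+t*(p-o['tcp_pos']),Ro*R.from_rotvec(w*t),q); print(round(t,1),n,round(e,4),'dq',np.abs(n-q).max()); q=n
E
python3 mv.py .7 .4
```

```text
[-0.9834 -0.6453  1.8219  0.5148  1.4241 -0.7936] [ 0.4579 -0.2748  0.4991] [2.4029 0.0358 1.4346]
[0.007  0.2887 0.3389 0.5508 0.3667 0.0505] [[ 0.3289 -3.3136  1.1208]
 [ 1.3847  1.5543 -0.592 ]
 [ 2.6725 -3.4461  0.233 ]
 [-6.688   5.5937 -1.7499]
 [ 0.1217  0.2197  0.9882]]
tool offset rotvec [0.     0.     1.5708]
shift mm [ 32.4377 -27.3632 107.6856] rot deg [-45.6511  45.8967 -18.105 ] 67.2184347967009
0.1 [-1.0745 -0.6564  1.8885  0.6758  1.4356 -0.9441] 0.0 dq 0.16098344655365482
0.2 [-1.1491 -0.6456  1.9437  0.8211  1.4619 -1.0871] 0.0 dq 0.14527508859962324
0.3 [-1.2061 -0.6134  1.9881  0.9487  1.4974 -1.2233] 0.0 dq 0.136171047269108
0.4 [-1.2456 -0.56    2.0202  1.0587  1.5393 -1.3535] 0.0 dq 0.1301933214310389
0.5 [-1.2694 -0.4865  2.0385  1.1522  1.5862 -1.4787] 0.0 dq 0.12521857605821363
0.6 [-1.2793 -0.3946  2.0419  1.2304  1.6378 -1.5993] 0.0 dq 0.12057880402355137
0.7 [-1.2776 -0.2874  2.0297  1.2949  1.694  -1.7147] 0.0 dq 0.11542305929383456
0.8 [-1.266  -0.1682  2.0022  1.3472  1.7547 -1.8238] 0.0 dq 0.11920120748671598
0.9 [-1.2462 -0.0409  1.9598  1.389   1.8194 -1.9253] 0.0 dq 0.127259683289356
1.0 [-1.2195  0.0907  1.9034  1.4225  1.8876 -2.0179] 0.0 dq 0.13163073351322854
```

```bash
python3 -m jog '[[4,-3,13,-5.7,5.7,-2.3,-1],[8,-7,27,-11.4,11.5,-4.5,-1],[12,-10,40,-17.1,17.2,-6.8,-1],[16,-14,54,-22.8,22.9,-9.1,-1],[20,-17,67,-28.5,28.7,-11.3,-1],[24,-21,81,-34.2,34.4,-13.6,-1],[28,-24,94,-39.9,40.2,-15.8,-1],[32,-27,108,-45.7,45.9,-18.1,-1],[32,-27,108,-45.7,45.9,-18.1,-1],[32,-27,108,-45.7,45.9,-18.1,-1],[32,-27,108,-45.7,45.9,-18.1,-1]]'
python3 mv.py .7 .4 | grep -E shift
python3 - <<'E'
from h import *
np.set_printoptions(precision=4,suppress=True)
o=env.get_obs();Ro=R.from_euler('xyz',o['tcp_rot']).as_matrix();print(o['joints'],Ro)
ft=shot('top','t7.png');fs=shot('side','s7.png')
bl=o['tcp_pos']+Ro[:,2]*.109; print('pred blade',bl,proj(ft,bl),proj(fs,bl))
for n in('turner_blade','turner'):
    for f,l in((ft,'t'),(fs,'s')):
        for r in env.masks_of(n,f):
            ys,xs=np.nonzero(r['mask']); print(n,l,round(r['p'],2),len(xs),xs.mean(),ys.mean())
a=cv2.imread('pics/t7.png');b=cv2.imread('pics/s7.png')
cv2.imwrite('pics/c7.png',np.hstack([cv2.resize(a[120:280,240:400],(400,400),interpolation=2),cv2.resize(b[70:230,220:380],(400,400),interpolation=2)]))
E
```

```text
time: 19.52
tcp_pos: [0.5146, -0.2533, 0.4026]
tcp_rot: [1.572, 0.008, 2.272]
force: [0.2, -0.0, -1.1]
grip_width: 0.153
gripper_force: 58.9
shift mm [ 0.7197 -2.5785 -0.7313] rot deg [-0.0436 -0.0726  0.4316] 0.4397855724987732
[-1.2155  0.1597  1.8264  1.4257  1.8859 -2.0169] [[-0.6452 -0.0043  0.764 ]
 [ 0.764   0.0062  0.6452]
 [-0.0075  1.     -0.0008]]
pred blade [ 0.5979 -0.183   0.4025] [[321.6881 163.7311]] [[304.9918 121.2002]]
turner_blade t 0.82 982 327.0855397148676 169.8869653767821
turner t 0.78 1000 327.784 170.877
turner s 0.41 218 217.36238532110093 269.5642201834862
```

View pics/c7.png

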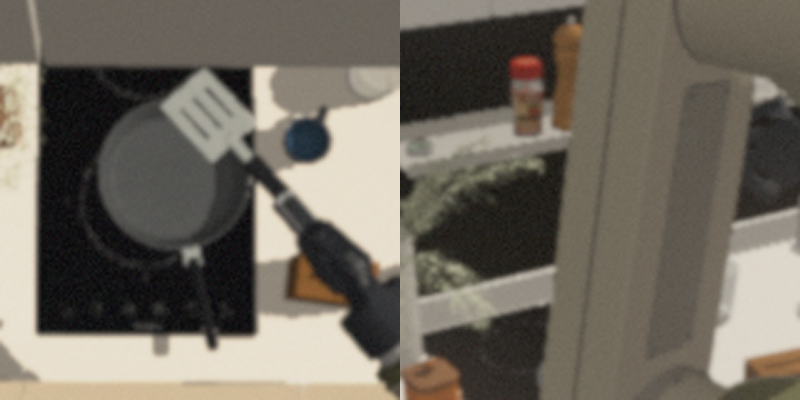

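The top crop shows the slotted blade lying flat at (208,115), near the predicted position; the side view is blocked by the arm. One check of the blade centre against the pan centre.

```bash
python3 - <<'E'
from h import *
np.set_printoptions(precision=4,suppress=True)
ft=shot('top'); im=ft['image'].astype(int); m=np.zeros((420,560),np.uint8); m[146:186,303:343]=(im[146:186,303:343].min(2)>110)
o=env.get_obs(); z=o['tcp_pos'][2]
# blade only, drop beige worktop (warm) pixels
m&=((im[...,0]-im[...,2])<14).astype(np.uint8); m=cv2.morphologyEx(m,cv2.MORPH_CLOSE,np.ones((5,5)));n,l,s,c=cv2.connectedComponentsWithStats(m);k=1+np.argmax(s[1:,4]);m=(l==k).astype(np.float32);print(s[k],c[k])
def bl(p):
    a=p[2];Q=np.array([[i*.0375,j*.03] for i in(-1,1) for j in(-1,1)]);return np.c_[p[0]+Q[:,0]*np.cos(a)-Q[:,1]*np.sin(a),p[1]+Q[:,0]*np.sin(a)+Q[:,1]*np.cos(a),0*Q[:,0]+z]
print(fit([(ft,m)],bl,[.598,-.183,.7],[.01,.01,.1]))
E
```

```text
[305 148  36  37 790] [323.2152 166.6165]
(array([ 0.5932, -0.1857,  0.7419]), np.float64(0.10229430347681046))
```

```bash
python3 -c "
from plant import env
o=env.get_obs();print(o['time'],o['gripper_force'],abs(o['qvel']).max());print(env.job_done())"
```

```text
19.875 58.888113498687744 0.01770479852561701
the job is handed in; nothing more can be done
None
```

The job is handed in at 19.9 s. The salt shaker and the worktop spice jar stand upright in the caddy's end cells, and the turner is held flat about 40 cm above the worktop, its blade within about 5 mm of the pan's centre in the top view. I took its level from the gripper pose alone, because the side camera was blocked.

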